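# Change over the toy service mat from the hen to the fire truck

## Task

The white tin hen is mended, so take it off the service mat and stand it in the empty bay of the plywood tray, in front of the green frog. Then lay out the mat for the next repair, as seen from the robot's side: the red fire truck on its wheels, lengthwise in the big middle field (nose either way), the canister upright in the round field behind the truck, the brass gear wheel lying flat on top of the canister's lid with its hub up, and the tweezers lying lengthwise in the long field to the right of the truck. Put each in the middle of its place, leave everything standing free, and do not shift the frog, the oil bottle or the blue carton.

Things in the scene. Friction and masses are not known exactly. Their poses are not given: they have to be found in the camera images.
- mat: Dark blue-grey silicone mat, fixed, 170 (x) x 240 (y) x 3 mm; origin: centre of underside; +x to its back edge (away from robot), +y left; yaw small. Paler printed fields, flat, centres (x, y) mm: big middle 76 x 140 at (-36, 0), round 64 across at (44, 0), long ones 145 x 30 at (0, 98) left and (0, -98) right, small ones beside the round stay empty. The hen starts on the big field.
- tray: Pale plywood tray, fixed, 200 (x) x 110 (y) mm, floor 4 mm thick, walls 5 mm, rim 20 mm high; origin: centre of underside; +x away from robot, +y left; yaw small. A cross wall at x 0 makes two bays, 92 x 100 mm inside: the front one (nearer the robot), centre x -49, y 0 mm, is empty; the back one, centre x +49, holds the frog.
- hen: White tin wind-up hen, red comb, yellow feet, upright, 98 mm long (x -43 beak to +55 tail), 42 wide, 86 high, about 90 g; origin: centre of underside, between the feet, +z up. Its round pressed wings are flat outside, 26 mm in diameter, centred at x 0, 37 mm up, 42 mm apart (y): grip it across them. Head at x -23.
- truck: Red tin fire truck with steel ladder on top, wheels fixed (do not turn), 114 mm long (x), 43 wide (y), 57 high, about 160 g; origin: centre of its underside at the wheel soles, bonnet to -x, +z up. Cab and rear body have flat upright sides 42 mm apart from x -29 to +54, 20 to 39 mm up.
- canister: Aluminium screw-top canister, upright, 50 mm across, 58 mm high with its knurled lid, which is 52 mm across and takes the top 14 mm and is flat on top, screwed tight; about 110 g; origin at the centre of its underside, +z up.
- gear: Brass gear wheel lying flat, hub up, toothed disc 41 mm across the teeth (37 mm at their roots) and 6 mm thick, with a round hub 14 mm across that rises from 6 to 20 mm; about 55 g; origin at the centre of its underside, +z up along the hub.
- tweezers: Steel tweezers lying on edge so that both arms rest side by side on the bench, rigid, 123 mm long (x), points to -x, joined end at +x, 9 mm high; arms bowed out to 15 mm across (y) and parallel from x -20 to +20; about 25 g; origin at the middle of the length on the underside, +z up.
- frog: Bystander: green tin frog with yellow eyes, 56 by 52 by 45 mm, standing loose in the back bay of the tray; origin at the centre of its underside, head to -x. Leave it alone.
- oil: Bystander: small amber oil bottle with black cap and paper label, 32 mm across, 75 mm high, standing loose on the bench beyond the mat and tray; origin at the centre of its underside. Leave it alone.
- carton: Bystander: blue toy carton with yellow panels, 50 (x) by 75 (y) by 85 mm high, standing loose on the bench beyond the mat and tray; origin at the centre of its underside. Leave it alone.
Things that resemble listed ones, but are neither listed nor needed, are in the scene too. Of the things that look like the tweezers, the smaller one is meant. Several things have the shape of the tray; the one meant has the colours described above.

How it is judged (in metres and radians):
At the end, for the whole second after the job is handed in: All upright, still, let go: hen in the empty bay, truck in the big field, canister in the round field, each within 15 mm of its middle; gear flat, hub up, within 12 mm of the lid's axis; tweezers within 12 mm across, 20 mm along the right long field; truck and tweezers lengthwise within 0.2 rad (x of hen in the frame of tray between -0.064 and -0.034 m and y of hen in the frame of tray between -0.015 and 0.015 m and z of hen in the frame of tray below 0.01 m and x of truck in the frame of mat between -0.051 and -0.021 m and y of truck in the frame of mat between -0.015 and 0.015 m and z of each of truck, canister in the frame of mat below 0.008 m and angle between the x axis of truck and the y axis of mat, either way round below 0.2 rad and x of canister in the frame of mat between 0.029 and 0.059 m and y of canister in the frame of mat between -0.015 and 0.015 m and horizontal distance between gear and canister below 0.012 m and z of gear in the frame of canister between 0.054 and 0.062 m and x of tweezers in the frame of mat between -0.02 and 0.02 m and y of tweezers in the frame of mat between -0.11 and -0.086 m and z of tweezers in the frame of mat below 0.01 m and angle between the x axis of tweezers and the x axis of mat, either way round below 0.2 rad and angle between each of hen, truck, canister, gear, tweezers's own z axis and vertical below 0.15 rad and linear speed of each of hen, truck, canister, gear, tweezers below 0.02 m/s and angular speed of each of hen, truck, canister, gear, tweezers below 0.2 rad/s); the robot touches nothing.
It fails at once if the frog is shifted by more than 15 mm or tipped (distance of frog from where it was at the start of the episode above 0.015 m or angle between frog's own z axis and vertical above 0.3 rad).
It fails at once if the oil bottle is shifted by more than 15 mm or tipped (distance of oil from where it was at the start of the episode above 0.015 m or angle between oil's own z axis and vertical above 0.3 rad).
It fails at once if the carton is shifted by more than 15 mm or tipped (distance of carton from where it was at the start of the episode above 0.015 m or angle between carton's own z axis and vertical above 0.3 rad).
It also fails if it takes over 125 s, if anything falls off the work surface, if the arm or the gripper's body presses on something with over 40 N, if the wrist force passes 120 N, or if a joint passes its speed limit or range.

## Robot

A 6-joint arm with a two-finger parallel gripper is mounted at the origin on the work surface. World frame = base frame: x ahead of the robot, y to its left, z up, the work surface at z = 0. Lengths are in m, angles in degrees, forces in N, time in s.
With the tool pointing down it reaches from about 0.325 to 0.925 m from the base axis. Payload 3.1 kg.
Tool frame: the origin (TCP) lies midway between the tips of the shut fingers; the grasp point (between the pads) lies 19 mm behind it (ctrl.hold_point_z is the distance from the TCP to the grasp point, in m); z points along the fingers, y is the line along which they close (so a half turn about z gives the same grasp; the last joint's range is limited). The gripper opens to 85 mm and grips with 20 to 120 N. Pads are 22 mm wide; open, the fingers measure 114 mm over their backs; the gripper's body (76 mm by 85 mm) begins 54 mm behind the grasp point. The pads swing forward as they close: fully open they stand 13 mm farther back than shut.
Start: joints at [-79.194, 12.427, 92.441, -0, 75.132, -6.429], TCP at [0.185, -0.597, 0.231] pointing down, gripper open.
Joint ranges: [-157.48, 157.48], [-44.54, 120.13], [17.64, 146.25], [-64.5, 244.5], [7.68, 150.69], [-147.95, 147.95]. Speed limits (degrees/s): [159.86, 159.86, 180, 180, 180, 180].

## Interface

Orientations are given as [roll, pitch, yaw] about the fixed x, y, z axes, in that order (R = Rz(yaw) Ry(pitch) Rx(roll)).
In Python, from bench import ctrl, eyes, search_frame, silhouettes gives the robot as it stands.
- The arm moves only by the tool arm_command, never from a script. Its argument "motion" is a list of rows, each a list of 2 entries, a list of its own where there are three numbers: the shift along the world's x, y, z scaled (see below), then the turn, a rotation vector about the world's x, y, z scaled (see below). A call has 1 to 10 rows; each row shifts and turns the commanded pose from where the row before left it; what a row does not reach is not made up. The controller multiplies each number of a shift by 50 mm and each number of a turn by 6 degrees. A row lasts 1/8 s, in which the tool goes at most 62.5 mm and 10.7 degrees, less where a joint would pass 70% of its speed; a pose out of reach is approached as far as the arm can. A call with a number of a shift or a turn outside -1 to 1 is refused whole. A call with a gripper value outside its range is refused whole. "jaw" is the closure, from -1 (fully open) to 1 (shut), set as the call begins (left out, the last holds). The fingers move at their own pace and stop on an object; the grip force is fixed at half the most. Time passes only in rows, so rows that do not move let the fingers close. It gives the time, the measured TCP pose, the force, the opening and the grip force at its end, in the units of the state.
- ctrl.read_state(): the state, without advancing time (a new reading comes with each control period).
- eyes.get_image(name): name is "scene" or "top" or "wrist"; returns a dict with "color" (384x512x3 uint8, blue, green, red), "vfov" (degrees; the focal length in pixels is half the picture's height over the tangent of half this angle, whatever the lens; pixels are square), "cx", "cy" (the principal point, pixels), "view" (4x4, takes a point from world to camera coordinates). Camera axes: x right, y up, looking along -z (the intrinsics and any distortion apply to the point x, -y, -z); pixel columns grow to the right and rows downward; lengths in m; the calibration is good to about 2 mm. A picture is of the moment at which its call begins. There is no depth.
- ctrl.hand_in(): hands the job in; it is judged then, once.
Trained networks look in a picture, given as the dict that the camera call returned (one of the last four; its "shot" number tells which), for a name from the list of things; names that differ only in an ending like _2 or _b are one class to them, and where a whole thing is asked for, a point or a joint stands for the part that bears it (a point fixed in the world has none). Each returns a list of dicts, best first, with "confidence" (0 to 1); they miss things now and then, are a little off and sometimes report something else, mostly with a low value. They report only what shows in the picture. A call takes as long as a camera call. They do not tell look-alikes from the thing itself.
- search_frame(label, picture): "at" ([x, y, z] in m, in world coordinates, good to about 4 mm: the middle of the surface that is visible of it).
- silhouettes(label, picture): "mask" (384x512 bool, what is visible of it).
The state is a dict: "time_s": time; "q": joint angles; "joint_velocities": joint speeds; "tau": joint torques, N m; "tool_pos": TCP position; "orientation": TCP orientation; "wrist_force": force on the tool from outside, world axes, zero at the start; "wrist_torque": the same for the moment, N m; "width": finger opening in m; "grip_force": force on a finger pad.
Only numpy, scipy, OpenCV 4.12 (cv2) and the standard library are available. Lean on these libraries where they do the work, as an engineer would, in place of code of your own. Each camera call takes 0.05 s, during which the arm holds its last target. There are 200 camera calls.

## Working session

There is one attempt and no reset: what is moved stays moved. The work goes in short steps, Python scripts to look and compute and a tool call to move; the robot and the scene stay as the last step left them, time stands still between calls to the robot, and variables do not carry over. Pictures are saved under pics/ and viewed, at most 15 in all, crops included, and the job is handed in when it is done.

Besides the shell and the picture viewer there is one more tool, called after ">>>" as name(argument=value, ...), one argument or row to a line, values as JSON. arm_command: Moves the arm, as the interface text tells. Shifts and turns lie within -1 to 1; 1 stands for 50 mm of shift or 6 degrees of turn. Its arguments: {"type":"object","properties":{"motion":{"type":"array","items":{"type":"array"}},"jaw":{"type":"number"}},"required":["motion"]}

```bash
ls; mkdir -p pics; cat > h.py <<'E'
import numpy as np, cv2
from bench import ctrl, eyes, search_frame, silhouettes
def cam(p):
    f=p["color"].shape[0]/2/np.tan(np.radians(p["vfov"])/2); V=np.array(p["view"]); return f,V
def proj(p,X):
    f,V=cam(p); X=np.atleast_2d(X); c=X@V[:3,:3].T+V[:3,3]
    return np.c_[p["cx"]+f*c[:,0]/-c[:,2], p["cy"]+f*-c[:,1]/-c[:,2]]
def ray(p,uv):
    f,V=cam(p); uv=np.atleast_2d(uv).astype(float)
    d=np.c_[(uv[:,0]-p["cx"])/f,-(uv[:,1]-p["cy"])/f,-np.ones(len(uv))]@V[:3,:3]
    return -V[:3,:3].T@V[:3,3], d
def atz(p,uv,z):
    o,d=ray(p,uv); return o+d*((z-o[2])/d[:,2])[:,None]
E
python3 - <<'E'
from h import *
for n in("scene","top"):
    p=eyes.get_image(n); cv2.imwrite(f"pics/{n}0.png",p["color"]); print(n,{k:v for k,v in p.items() if k not in("color","view")}, cam(p)[1].round(3).tolist())
    for l in "mat tray hen truck canister gear tweezers frog oil carton".split():
        print(l,[(np.round(d["at"],3).tolist(),round(d["confidence"],2),proj(p,d["at"])[0].round().tolist()) for d in search_frame(l,p)])
print(ctrl.read_state())
E
```

```text
pics
scene {'vfov': 51.92536838293836, 'cx': 255.4148287355049, 'cy': 186.49351894529363, 'shot': 1} [[-0.023, 1.0, -0.007, -0.049], [-0.782, -0.013, 0.623, 0.39], [0.623, 0.02, 0.782, -1.445], [0.0, 0.0, 0.0, 1.0]]
mat [([0.567, -0.111, 0.002], 0.81, [193.0, 205.0])]
tray [([0.567, 0.122, 0.002], 0.82, [277.0, 206.0]), ([0.321, 0.183, 0.005], 0.76, [296.0, 142.0])]
hen [([0.537, -0.112, 0.047], 0.79, [192.0, 186.0])]
truck [([0.461, -0.364, 0.052], 0.69, [107.0, 163.0]), ([0.47, 0.365, 0.044], 0.61, [364.0, 171.0])]
canister [([0.613, -0.342, 0.003], 0.73, [106.0, 217.0]), ([0.461, -0.363, 0.055], 0.56, [107.0, 163.0])]
gear [([0.47, 0.368, 0.039], 0.65, [364.0, 172.0]), ([0.612, -0.342, 0.008], 0.42, [106.0, 216.0])]
tweezers [([0.708, 0.481, 0.007], 0.62, [421.0, 253.0])]
frog [([0.628, 0.119, 0.033], 0.68, [277.0, 218.0])]
oil [([0.756, -0.032, 0.048], 0.62, [214.0, 259.0]), ([0.811, 0.21, 0.085], 0.48, [319.0, 275.0])]
carton [([0.807, 0.21, 0.082], 0.68, [319.0, 273.0])]
top {'vfov': 44.0594337226451, 'cx': 248.4388584093117, 'cy': 193.82205012066217, 'shot': 2} [[0.027, -1.0, 
[... 902 characters left out ...]
0, 227.0])]
{'time_s': 1.1, 'q': array([-7.91930829e+01,  1.24265496e+01,  9.24409488e+01,  1.03707205e-03,
        7.51300577e+01, -6.42998638e+00]), 'joint_velocities': array([ 0.0499983 , -0.08805529,  0.07271786, -0.0581117 , -0.00363945,
       -0.04282232]), 'tau': array([-2.07094358e-04, -3.96903133e+01, -3.04260528e+01, -1.57741674e-04,
        8.80637072e-04,  6.28360340e-06]), 'tool_pos': array([ 0.18521822, -0.59694951,  0.23131063]), 'orientation': array([ 1.79997459e+02, -7.22348676e-04,  1.72366373e+01]), 'wrist_force': array([-0.47984047,  0.88155715,  0.05391096]), 'wrist_torque': array([-0.01193851,  0.02472542, -0.05699211]), 'grip_force': 0.0, 'width': 0.08553593540436019}
```

View pics/scene0.png

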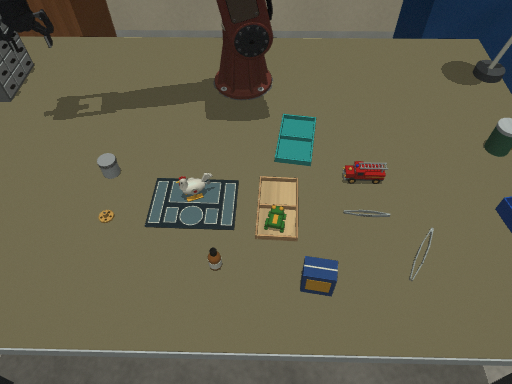

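View pics/top0.png

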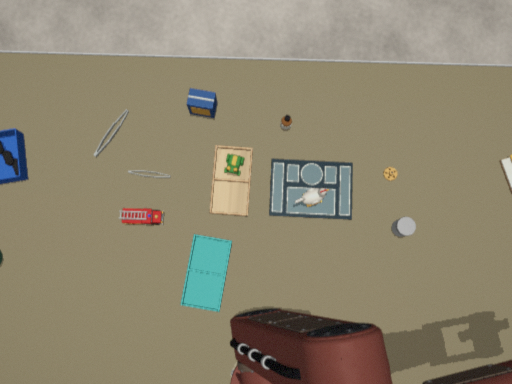

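```bash
cat >> h.py <<'E'
from scipy.optimize import minimize
def box(x0,x1,y0,y1,z0,z1): return np.array([[x,y,z] for x in(x0,x1) for y in(y0,y1) for z in(z0,z1)])
def cyl(r,z0,z1): a=np.linspace(0,2*np.pi,24,endpoint=False); return np.array([[r*np.cos(t),r*np.sin(t),z] for t in a for z in(z0,z1)])
M=dict(mat=box(-.085,.085,-.12,.12,0,.003),tray=box(-.1,.1,-.055,.055,0,.02),truck=box(-.057,.057,-.0215,.0215,.0,.055),
 canister=cyl(.0255,0,.058),gear=cyl(.0205,0,.006),tweezers=box(-.0615,.0615,-.004,.004,0,.009))
def pick(label,p,near,r=.06):
    best=None
    for s in silhouettes(label,p):
        m=s["mask"].astype(np.uint8); ys,xs=np.nonzero(m)
        if len(xs)<8: continue
        c=atz(p,[xs.mean(),ys.mean()],.02)[0]
        if np.hypot(*(c[:2]-near[:2]))<r and best is None: best=m
    return best
def fit(label,ps,near,yaw0,free_z=True):
    """joint fit of projected convex outline to masks in several pictures"""
    obs=[(p,m) for p in ps if (m:=pick(label,p,near)) is not None]
    def hull(p,v):
        c,s=np.cos(v[2]),np.sin(v[2]); X=M[label]@np.array([[c,-s,0],[s,c,0],[0,0,1]]).T+[v[0],v[1],v[3]]
        return cv2.convexHull(proj(p,X).astype(np.float32))[:,0]
    def cost(w):
        v=np.array([w[0]/100+near[0],w[1]/100+near[1],yaw0+w[2]/10,w[3]/100 if free_z else 0]); t=0
        for p,m in obs:
            S=4; h=hull(p,v); img=np.zeros((384*S//2,512*S//2),np.uint8)
            cv2.fillPoly(img,[np.round((h+.5)*S/2*256).astype(np.int32)],1,shift=8)
            ob=cv2.resize(m,(512*S//2,384*S//2),interpolation=cv2.INTER_NEAREST)
            t+=(img!=ob).sum()/ob.sum()
        return t
    best=min((minimize(cost,[a,b,y,0],method="Nelder-Mead",options=dict(initial_simplex=[[a,b,y,0],[a+1,b,y,0],[a,b+1,y,0],[a,b,y+1,0],[a,b,y,.6]],xatol=1e-3,fatol=1e-5,maxiter=600)) for a in(-.5,.5) for b in (-.3,.3) for y in(-1,1)),key=lambda r:r.fun)
    w=best.x; return [round(near[0]+w[0]/100,4),round(near[1]+w[1]/100,4),round(np.degrees(yaw0+w[2]/10),1),round(w[3]/100,4)],round(best.fun/len(obs),3),len(obs)
E
python3 - <<'E'
from h import *
ps=[eyes.get_image("scene"),eyes.get_image("top")]
for l,n,y in [("mat",(.562,-.112),0),("tray",(.56,.122),0),("truck",(.46,.365),1.57),("canister",(.446,-.363),0),("gear",(.608,-.346),0),("tweezers",(.587,.373),1.57)]:
    try: print(l,fit(l,ps,np.array(n),y))
    except Exception as e: print(l,"fail",e)
E
```

```text
mat ([np.float64(0.557), np.float64(-0.1123), np.float64(-1.5), np.float64(-0.0001)], np.float64(0.12), 2)
tray ([np.float64(0.5726), np.float64(0.1202), np.float64(-2.5), np.float64(-0.0015)], np.float64(0.207), 2)
truck ([np.float64(0.4582), np.float64(0.3706), np.float64(90.2), np.float64(-0.0056)], np.float64(0.224), 2)
canister ([np.float64(0.4489), np.float64(-0.3698), np.float64(4.1), np.float64(0.002)], np.float64(0.062), 2)
gear ([np.float64(0.608), np.float64(-0.3429), np.float64(-1.7), np.float64(0.0028)], np.float64(0.121), 2)
tweezers ([np.float64(0.5893), np.float64(0.375), np.float64(85.5), np.float64(0.002)], np.float64(6.037), 2)
```

>>> arm_command(
  motion=[
    [[0.5, 0.8, 0.3], [0, 0, 0]],
    [[0.5, 0.8, 0.3], [0, 0, 0]],
    [[0.6, 0.8, 0.3], [0, 0, 0]],
    [[0.6, 0.8, 0.3], [0, 0, 0]],
    [[0.6, 0.8, 0.3], [0, 0, 0]],
    [[0.6, 0.8, 0.3], [0, 0, 0]],
    [[0.6, 0.8, 0.3], [0, 0, 0]],
    [[0.6, 0.8, 0.3], [0, 0, 0]],
    [[0.6, 0.8, 0.3], [0, 0, 0]],
    [[0.6, 0.8, 0.3], [0, 0, 0]],
  ],
)

```text
time_s: 3.05
tool_pos: [0.476, -0.1955, 0.3821]
orientation: [180.0, -0.0, 17.2]
wrist_force: [0.5, -0.3, 0.5]
width: 0.0855
grip_force: 0.0
```

>>> arm_command(
  motion=[
    [[0.3, 0.5, 0], [0, 0, 0]],
    [[0.3, 0.5, 0], [0, 0, 0]],
    [[0.2, 0.5, 0], [0, 0, 0]],
    [[0.2, 0.4, 0], [0, 0, 0]],
    [[0, 0, 0], [0, 0, 0]],
    [[0, 0, 0], [0, 0, 0]],
  ],
)

```text
time_s: 3.8
tool_pos: [0.525, -0.1023, 0.3813]
orientation: [180.0, 0.0, 17.2]
wrist_force: [0.6, 0.3, 0.9]
width: 0.0852
grip_force: 0.0
```

```bash
python3 - <<'E'
from h import *
s=ctrl.read_state(); print(s["time_s"],s["tool_pos"],s["orientation"],s["q"].round(1))
p=eyes.get_image("wrist"); cv2.imwrite("pics/w1.png",p["color"]); print({k:v for k,v in p.items() if k not in("color","view")}, cam(p)[1].round(3).tolist())
E
```

```text
3.8 [ 0.52496764 -0.10234664  0.38131885] [1.79974516e+02 2.51591312e-02 1.72328637e+01] [-18.5  -3.4  93.5  -0.   89.9  54.2]
{'vfov': 70.48755251998386, 'cx': 255.88972791079502, 'cy': 188.24366317580825, 'shot': 5} [[0.296, -0.955, 0.0, -0.253], [0.917, 0.284, -0.279, -0.374], [0.266, 0.083, 0.96, -0.654], [0.0, 0.0, 0.0, 1.0]]
```

View pics/w1.png

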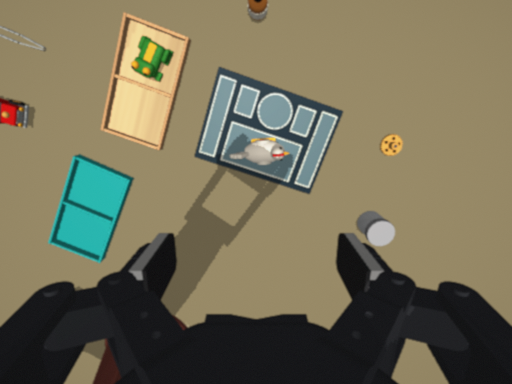

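```bash
python3 - <<'E'
from h import *
w=eyes.get_image("wrist"); ps=[w,eyes.get_image("scene"),eyes.get_image("top")]
print(atz(w,[(219,69),(341,110),(310,192),(196,157)],.003).round(3).tolist(), atz(w,[(275,110)],.003).round(3))
print("traycorners z.02",atz(w,[(125,13),(189,38),(161,149),(101,130)],.02).round(3).tolist())
for l,n,y in [("mat",(.557,-.112),0),("tray",(.56,.122),0),("canister",(.446,-.363),0),("gear",(.608,-.346),0)]:
    print(l,fit(l,ps,np.array(n),y), fit(l,[w],np.array(n),y,False))
for p in ps:
    h=pick("hen",p,np.array((.53,-.11)))
    d=search_frame("hen",p)
    print([(x["at"],x["confidence"]) for x in d[:2]])
    if h is not None:
        print("rect",atz(p,cv2.boxPoints(cv2.minAreaRect(cv2.findNonZero(h))),.045).round(3).tolist())
c=w["color"][60:200,180:350]; cv2.imwrite("pics/hen1.png",cv2.resize(c,None,fx=4.5,fy=4.2,interpolation=cv2.INTER_CUBIC))
E
```

```text
[[0.639, 0.001, 0.003], [0.638, -0.232, 0.003], [0.472, -0.232, 0.003], [0.474, 0.003, 0.003]] [[ 0.602 -0.116  0.003]]
traycorners z.02 [[0.673, 0.166, 0.02], [0.668, 0.058, 0.02], [0.473, 0.065, 0.02], [0.475, 0.177, 0.02]]
mat ([np.float64(0.5553), np.float64(-0.1131), np.float64(-1.9), np.float64(-0.002)], np.float64(0.409), 3) ([np.float64(0.5552), np.float64(-0.1131), np.float64(-1.2), np.float64(0.0008)], np.float64(0.098), 1)
tray ([np.float64(0.5723), np.float64(0.1213), np.float64(-2.7), np.float64(-0.0023)], np.float64(0.209), 3) ([np.float64(0.5718), np.float64(0.1204), np.float64(-2.9), np.float64(-0.0033)], np.float64(0.189), 1)
canister ([np.float64(0.449), np.float64(-0.3697), np.float64(5.3), np.float64(0.0019)], np.float64(0.084), 3) ([np.float64(0.4471), np.float64(-0.3709), np.float64(4.1), np.float64(0.0059)], np.float64(0.032), 1)
gear ([np.float64(0.606), np.float64(-0.344), np.float64(7.0), np.float64(-0.0014)], np.float64(0.08), 2) ([np.float64(0.6063), np.float64(-0.3435), np.float64(-2.3), np.float64(-0.0035)], np.float64(0.085), 1)
[([0.5293, -0.117, 0.053], 0.95)]
rect [[0.533, -0.051, 0.045], [0.562, -0.146, 0.045], [0.519, -0.161, 0.045], [0.489, -0.063, 0.045]]
[([0.5355, -0.1096, 0.0496], 0.9)]
rect [[0.501, -0.158, 0.045], [0.485, -0.068, 0.045], [0.572, -0.051, 0.045], [0.588, -0.137, 0.045]]
[]
rect [[0.534, -0.059, 0.045], [0.556, -0.153, 0.045], [0.524, -0.159, 0.045], [0.502, -0.066, 0.045]]
```

View pics/hen1.png

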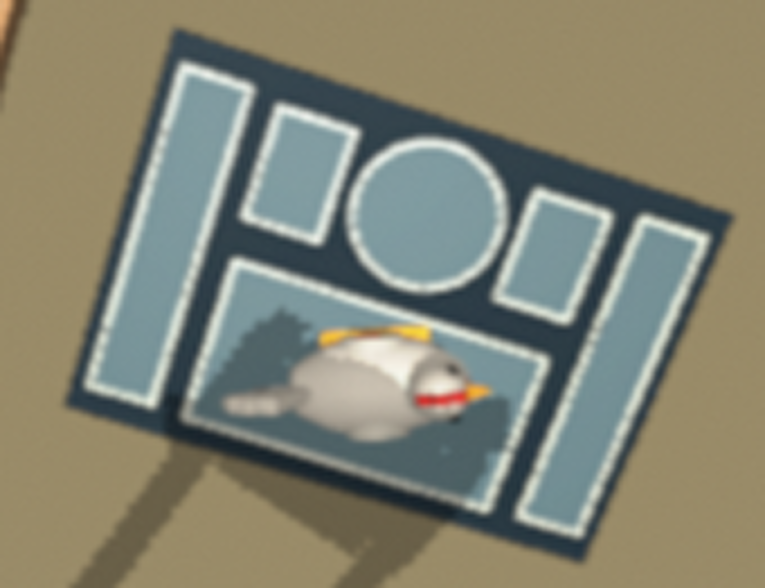

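>>> arm_command(
  motion=[
    [[0, 0, -0.4], [0, 0, 1]],
    [[0, 0, -0.4], [0, 0, 1]],
    [[0, 0, -0.4], [0, 0, 1]],
    [[0, 0, -0.4], [0, 0, 1]],
    [[0, 0, -0.4], [0, 0, 1]],
    [[0, 0, -0.4], [0, 0, 1]],
    [[0, 0, -0.4], [0, 0, 1]],
    [[0, 0, 0], [0, 0, 1]],
    [[0, 0, 0], [0, 0, 1]],
    [[0, 0, 0], [0, 0, 1]],
  ],
)

```text
time_s: 6.35
tool_pos: [0.5252, -0.102, 0.2412]
orientation: [-180.0, 0.0, 77.4]
wrist_force: [0.6, -0.4, 0.1]
width: 0.0856
grip_force: 0.0
```

>>> arm_command(
  motion=[
    [[0.1, -0.2, 0], [0, 0, 1]],
    [[0, 0, 0], [0, 0, 1]],
    [[0, 0, 0], [0, 0, 1]],
    [[0, 0, 0], [0, 0, 1]],
    [[0, 0, 0], [0, 0, 0.7]],
    [[0, 0, 0], [0, 0, 0]],
  ],
)

```text
time_s: 7.1
tool_pos: [0.5302, -0.112, 0.2413]
orientation: [180.0, 0.0, 105.4]
wrist_force: [0.0, -0.4, -0.3]
width: 0.0855
grip_force: 0.0
```

```bash
python3 - <<'E'
from h import *
w=eyes.get_image("wrist"); t=eyes.get_image("top")
for p in (w,t):
    f,V=cam(p); print("C",(-V[:3,:3].T@V[:3,3]).round(3))
    print([(x["at"],x["confidence"]) for x in search_frame("hen",p)[:2]])
c=w["color"].copy(); 
for z,col in ((.04,(0,0,255)),(.04,(0,255,255))): pass
a=np.radians(105); o=np.array([.529,-.113,.003]); ex=np.array([np.cos(a),np.sin(a),0]); ey=np.array([-np.sin(a),np.cos(a),0])
P=[o+.037*np.array([0,0,1])+s*.021*ey for s in(1,-1)]+[o+[0,0,.06]+.055*ex,o+[0,0,.06]-.043*ex]
for i,u in enumerate(proj(w,P)): cv2.drawMarker(c,tuple(np.round(u).astype(int).tolist()),(0,0,255) if i<2 else (255,0,255),cv2.MARKER_CROSS,9,1)
cv2.imwrite("pics/w2.png",c); print(proj(w,P).round())
E
```

```text
C [ 0.511 -0.044  0.384]
[([0.5278, -0.1176, 0.056], 0.81)]
C [0.313 0.067 1.368]
[]
[[239. 167.]
 [271. 167.]
 [255. 124.]
 [255. 205.]]
```

View pics/w2.png

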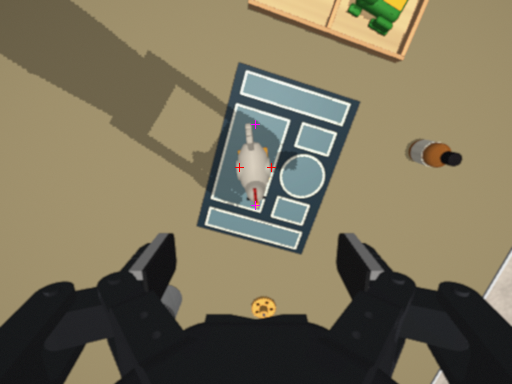

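>>> arm_command(
  motion=[
    [[-0.04, 0, -0.6], [0, 0, 0.7]],
    [[0, 0, -0.8], [0, 0, 0]],
    [[0, 0, -0.8], [0, 0, 0]],
    [[0, 0, -0.8], [0, 0, 0]],
    [[0, 0, -0.7], [0, 0, 0]],
    [[0, 0, -0.4], [0, 0, 0]],
    [[0, 0, -0.28], [0, 0, 0]],
    [[0, 0, 0], [0, 0, 0]],
  ],
)

```text
time_s: 8.3
tool_pos: [0.5275, -0.1117, 0.0214]
orientation: [-179.9, -0.1, 109.6]
wrist_force: [0.7, -0.8, 0.9]
width: 0.0853
grip_force: 0.0
```

>>> arm_command(
  motion=[
    [[0, 0, 0], [0, 0, 0]],
    [[0, 0, 0], [0, 0, 0]],
    [[0, 0, 0], [0, 0, 0]],
    [[0, 0, 0], [0, 0, 0]],
    [[0, 0, 0], [0, 0, 0]],
    [[0, 0, 0], [0, 0, 0]],
  ],
  jaw=1,
)

```text
time_s: 9.05
tool_pos: [0.5295, -0.1124, 0.0236]
orientation: [179.9, 0.1, 109.6]
wrist_force: [0.7, 0.4, 6.6]
width: 0.0409
grip_force: 62.3
```

>>> arm_command(
  motion=[
    [[0, 0, 0.2], [0, 0, 0]],
    [[0, 0, 0.5], [0, 0, 0]],
    [[0, 0, 0.8], [0, 0, 0]],
    [[0, 0, 0.8], [0, 0, 0]],
  ],
)

```text
time_s: 9.55
tool_pos: [0.5272, -0.1116, 0.1378]
orientation: [-179.9, -0.1, 109.6]
wrist_force: [0.3, -0.2, 0.0]
width: 0.0411
grip_force: 61.5
```

>>> arm_command(
  motion=[
    [[0, 0.4, 0], [0, 0, 0.6]],
    [[0, 0.6, 0], [0, 0, 0.6]],
    [[0, 0.7, 0], [0, 0, 0.6]],
    [[0, 0.7, 0], [0, 0, 0.6]],
    [[0, 0.7, 0], [0, 0, 0.6]],
    [[0, 0.7, 0], [0, 0, 0.6]],
    [[0, 0.5, 0], [0, 0, 0.6]],
    [[-0.08, 0.38, 0], [0, 0, 0]],
    [[0, 0, 0], [0, 0, 0]],
    [[0, 0, 0], [0, 0, 0]],
  ],
)

```text
time_s: 10.8
tool_pos: [0.5238, 0.1216, 0.1369]
orientation: [-179.9, -0.0, 134.8]
wrist_force: [0.8, -0.0, -1.3]
width: 0.0408
grip_force: 61.6
```

```bash
python3 - <<'E'
from h import *
s=ctrl.read_state(); print(s["tool_pos"],s["orientation"])
w=eyes.get_image("wrist"); ps=[w,eyes.get_image("scene"),eyes.get_image("top")]
print(fit("tray",ps,np.array((.57,.12)),0))
c=w["color"].copy()
a=np.radians(-2.7); R=np.array([[np.cos(a),-np.sin(a),0],[np.sin(a),np.cos(a),0],[0,0,1]])
for p in ps:
    B=proj(p,(R@np.array([[x,y,.02] for x,y in((-.1,-.055),(-.1,.055),(.1,.055),(.1,-.055),(0,-.055),(0,.055))]).T).T+[.572,.12,0])
    cv2.polylines(p["color"],[np.round(B[:4]).astype(int)],True,(0,0,255),1); cv2.line(p["color"],*[tuple(np.round(b).astype(int).tolist()) for b in B[4:]],(0,0,255),1)
k=lambda im,n:cv2.resize(im,n,interpolation=cv2.INTER_CUBIC)
o=np.hstack([k(ps[0]["color"],(420,315)),k(ps[2]["color"][130:230,180:320],(378,315))]); cv2.imwrite("pics/p3.png",o)
E
```

```text
[0.52376029 0.12155445 0.13685819] [-1.79938682e+02 -6.90265989e-03  1.34820182e+02]
([np.float64(0.5712), np.float64(0.1221), np.float64(-1.5), np.float64(-0.0058)], np.float64(3.645), 3)
```

View pics/p3.png

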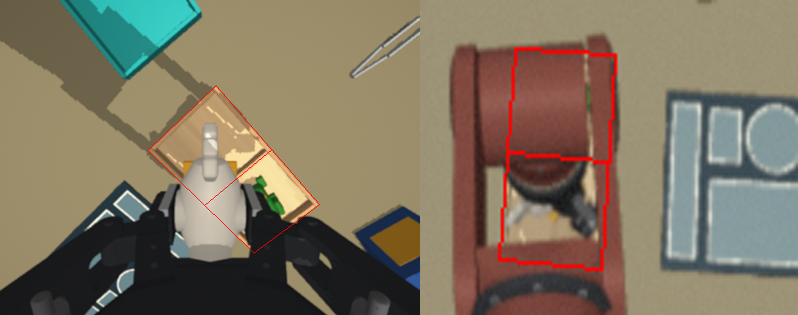

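>>> arm_command(
  motion=[
    [[0, 0, -0.6], [0, 0, 0]],
    [[0, 0, -0.7], [0, 0, 0]],
    [[0, 0, -0.5], [0, 0, 0]],
    [[0, 0, -0.24], [0, 0, 0]],
    [[0, 0, -0.15], [0, 0, 0]],
    [[0, 0, -0.05], [0, 0, 0]],
    [[0, 0, 0], [0, 0, 0]],
  ],
)

```text
time_s: 11.98
tool_pos: [0.5249, 0.1221, 0.026]
orientation: [179.9, 0.1, 134.8]
wrist_force: [-0.7, 0.6, -0.5]
width: 0.0409
grip_force: 61.6
```

```bash
python3 - <<'E'
from h import *
s=ctrl.read_state(); print(s["tool_pos"],s["wrist_force"],s["width"])
w=eyes.get_image("wrist"); cv2.imwrite("pics/w4.png",w["color"])
E
```

```text
[0.52492347 0.12214966 0.02601729] [-0.7409981   0.57728581 -0.54661374] 0.040896708022656526
```

View pics/w4.png

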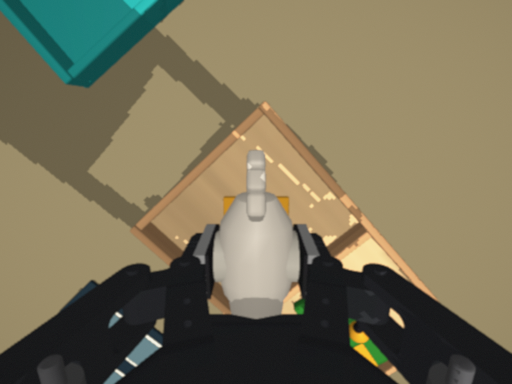

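>>> arm_command(
  motion=[
    [[0, 0, -0.02], [0, 0, 0]],
    [[0, 0, 0], [0, 0, 0]],
  ],
)

```text
time_s: 12.28
tool_pos: [0.5245, 0.1221, 0.0247]
orientation: [180.0, 0.0, 134.8]
wrist_force: [-0.6, -0.7, -0.0]
width: 0.0409
grip_force: 61.7
```

>>> arm_command(
  motion=[
    [[0, 0, 0], [0, 0, 0]],
    [[0, 0, 0], [0, 0, 0]],
    [[0, 0, 0], [0, 0, 0]],
    [[0, 0, 0], [0, 0, 0]],
  ],
  jaw=-0.5,
)

```text
time_s: 12.78
tool_pos: [0.5242, 0.1221, 0.0243]
orientation: [180.0, 0.0, 134.8]
wrist_force: [-0.2, 0.6, -0.2]
width: 0.0641
grip_force: 0.0
```

>>> arm_command(
  motion=[
    [[0, 0, 0.2], [0, 0, 0]],
    [[0, 0, 0.5], [0, 0, 0]],
    [[0, 0, 0.9], [0, 0, 0]],
    [[0, 0, 0.9], [0, 0, 0]],
    [[0, 0, 0.9], [0, 0, 0]],
    [[0, 0, 0.9], [0, 0, 0]],
    [[0, 0, 0], [0, 0, 0]],
  ],
)

```text
time_s: 13.65
tool_pos: [0.5276, 0.1224, 0.2456]
orientation: [179.5, 0.4, 134.8]
wrist_force: [0.8, -0.4, 0.0]
width: 0.064
grip_force: 0.0
```

```bash
python3 - <<'E'
from h import *
w=eyes.get_image("wrist"); s=eyes.get_image("scene"); t=eyes.get_image("top")
for l in("hen","frog"):
  for p in (w,s,t): print(l,[(x["at"],x["confidence"]) for x in search_frame(l,p)[:2]])
for p,n in((s,"scene"),(w,"w"),(t,"top")):
    print(n,fit("truck",[p],np.array((.459,.368)),1.57,False),search_frame("truck",p)[:1])
E
```

```text
hen [([0.5277, 0.1216, 0.0547], 0.78), ([0.7732, 0.2137, 0.0737], 0.32)]
hen [([0.5377, 0.1209, 0.0523], 0.9)]
hen [([0.512, 0.1301, 0.053], 0.46)]
frog [([0.6163, 0.1187, 0.0275], 0.58)]
frog [([0.6263, 0.1208, 0.0315], 0.61)]
frog []
scene ([np.float64(0.4545), np.float64(0.3712), np.float64(91.0), np.float64(-0.0002)], np.float64(0.387), 1) [{'at': [0.4704, 0.3696, 0.0402], 'confidence': 0.83}]
w ([np.float64(0.4574), np.float64(0.3729), np.float64(88.3), np.float64(-0.0031)], np.float64(0.056), 1) [{'at': [0.469, 0.316, 0.0295], 'confidence': 0.67}]
top ([np.float64(0.4601), np.float64(0.3701), np.float64(88.0), np.float64(0.0026)], np.float64(0.158), 1) [{'at': [0.4589, 0.3627, 0.0372], 'confidence': 0.56}]
```

>>> arm_command(
  motion=[
    [[-0.15, 0.6, 0], [0, 0, -0.8]],
    [[-0.15, 0.6, 0], [0, 0, -0.8]],
    [[-0.15, 0.6, 0], [0, 0, -0.8]],
    [[-0.15, 0.6, 0], [0, 0, -0.8]],
    [[-0.15, 0.6, 0], [0, 0, -0.8]],
    [[-0.15, 0.6, 0], [0, 0, -0.8]],
    [[-0.15, 0.6, 0], [0, 0, -0.8]],
    [[-0.2, 0.6, 0], [0, 0, -0.9]],
    [[-0.1, 0.18, 0], [0, 0, -1]],
    [[0, 0, 0], [0, 0, 0]],
  ],
  jaw=-1,
)

```text
time_s: 15.65
tool_pos: [0.4563, 0.3717, 0.2392]
orientation: [-180.0, 0.0, 90.0]
wrist_force: [-0.0, 0.4, 0.6]
width: 0.0852
grip_force: 0.0
```

```bash
python3 - <<'E'
from h import *
s=ctrl.read_state(); print(s["tool_pos"],s["orientation"])
w=eyes.get_image("wrist"); t=eyes.get_image("top")
print(fit("truck",[w],np.array((.459,.370)),1.57,False),fit("truck",[w,t],np.array((.459,.370)),1.57))
M["tweezers"]=box(-.0615,.0615,-.0075,.0075,0,.009)
m=pick("tweezers",w,np.array((.589,.373)))
if m is not None: r=cv2.minAreaRect(cv2.findNonZero(m)); print("tw",atz(w,cv2.boxPoints(r),.005).round(4).tolist())
ps=proj(w,[[.459+sx,.371+sy,.0295] for sx in(-.021,.021) for sy in(-.029,.054)])
for u in ps: cv2.drawMarker(w["color"],tuple(np.round(u).astype(int).tolist()),(255,0,255),cv2.MARKER_CROSS,9,1)
cv2.imwrite("pics/w5.png",w["color"])
E
```

```text
[0.45628526 0.37172359 0.23924089] [-1.79996456e+02  7.35134569e-03  8.99964870e+01]
([np.float64(0.4565), np.float64(0.3673), np.float64(88.5), np.float64(0.0097)], np.float64(0.193), 1) ([np.float64(0.4577), np.float64(0.3702), np.float64(89.5), np.float64(-0.0054)], np.float64(0.438), 2)
tw [[0.5695, 0.3014, 0.005], [0.5815, 0.4236, 0.005], [0.599, 0.4204, 0.005], [0.5887, 0.2976, 0.005]]
```

View pics/w5.png

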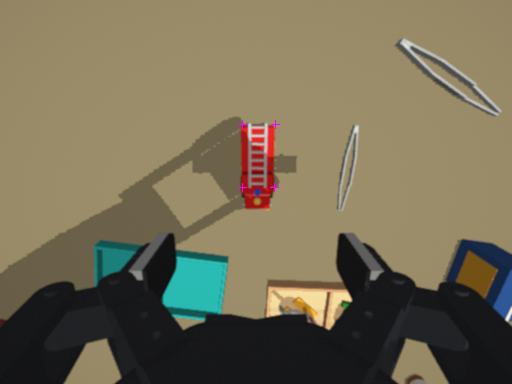

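>>> arm_command(
  motion=[
    [[0.04, 0.1, -0.7], [0, 0, -0.2]],
    [[0, 0, -0.9], [0, 0, 0]],
    [[0, 0, -0.9], [0, 0, 0]],
    [[0, 0, -0.8], [0, 0, 0]],
    [[0, 0, -0.6], [0, 0, 0]],
    [[0, 0, -0.4], [0, 0, 0]],
    [[0, 0, -0.24], [0, 0, 0]],
    [[0, 0, 0], [0, 0, 0]],
  ],
)

```text
time_s: 16.95
tool_pos: [0.4586, 0.3758, 0.012]
orientation: [-180.0, 0.0, 88.6]
wrist_force: [0.4, -0.1, -0.4]
width: 0.0851
grip_force: 0.0
```

>>> arm_command(
  motion=[
    [[0, 0, 0], [0, 0, 0]],
    [[0, 0, 0], [0, 0, 0]],
    [[0, 0, 0], [0, 0, 0]],
    [[0, 0, 0], [0, 0, 0]],
    [[0, 0, 0], [0, 0, 0]],
    [[0, 0, 0], [0, 0, 0]],
  ],
  jaw=1,
)

```text
time_s: 17.7
tool_pos: [0.4597, 0.3768, 0.0137]
orientation: [179.9, -0.1, 88.6]
wrist_force: [0.1, -0.4, 6.2]
width: 0.0411
grip_force: 61.7
```

>>> arm_command(
  motion=[
    [[0, 0, 0.2], [0, 0, 0]],
    [[0, 0, 0.5], [0, 0, 0]],
    [[0, 0, 0.8], [0, 0, 0]],
    [[0, 0, 0.8], [0, 0, 0]],
    [[0, 0, 0.8], [0, 0, 0]],
    [[0, 0, 0.6], [0, 0, 0]],
    [[0, 0, 0], [0, 0, 0]],
  ],
)

```text
time_s: 18.58
tool_pos: [0.4602, 0.377, 0.2003]
orientation: [179.7, -0.2, 88.6]
wrist_force: [1.1, 0.2, -1.5]
width: 0.041
grip_force: 61.0
```

```bash
python3 - <<'E'
from h import *
V=np.array([[0.296, -0.955, 0.0, -0.253], [0.917, 0.284, -0.279, -0.374], [0.266, 0.083, 0.96, -0.654], [0,0,0,1]])
p=dict(color=np.zeros((384,512,3)),vfov=70.48755,cx=255.89,cy=188.244,view=V)
c=lambda a:np.array(a)/[4.5,4.2]+[180-.4,60-.4]
for n,q in dict(big=[(232,258),(548,355),(488,513),(183,420)],right=[(640,215),(708,235),(582,537),(515,517)],round=[(427,215)],left=[(180,62),(254,88),(155,408),(85,388)]).items():
    X=atz(p,c(q),.003); print(n,X.mean(0).round(4),X[:,:2].round(3).tolist())
E
```

```text
big [ 0.5192 -0.1132  0.003 ] [[0.558, -0.044], [0.557, -0.183], [0.479, -0.183], [0.482, -0.043]]
right [ 0.5532 -0.2119  0.003 ] [[0.625, -0.198], [0.626, -0.228], [0.48, -0.227], [0.481, -0.195]]
round [ 0.5996 -0.1149  0.003 ] [[0.6, -0.115]]
left [ 0.5567 -0.0161  0.003 ] [[0.63, -0.002], [0.629, -0.033], [0.484, -0.03], [0.484, 0.001]]
```

>>> arm_command(
  motion=[
    [[0.1, -0.5, 0], [0, 0, 0]],
    [[0.1, -0.8, 0], [0, 0, 0]],
    [[0.1, -0.9, 0], [0, 0, 0]],
    [[0.1, -0.9, 0], [0, 0, 0]],
    [[0.1, -0.9, 0], [0, 0, 0]],
    [[0.1, -0.9, 0], [0, 0, 0]],
    [[0.1, -0.9, 0], [0, 0, 0]],
    [[0.1, -0.9, 0], [0, 0, 0]],
    [[0.1, -0.9, 0], [0, 0, 0]],
    [[0.1, -0.9, 0], [0, 0, 0]],
  ],
)

```text
time_s: 19.82
tool_pos: [0.5069, -0.05, 0.1945]
orientation: [-179.7, -0.1, 88.6]
wrist_force: [1.1, -0.2, -0.9]
width: 0.0407
grip_force: 61.0
```

>>> arm_command(
  motion=[
    [[0.1, -0.7, -0.2], [0, 0, 0]],
    [[0.1, -0.5, -0.5], [0, 0, 0]],
    [[0, 0, -0.8], [0, 0, 0]],
    [[0, 0, -0.8], [0, 0, 0]],
    [[0, 0, -0.6], [0, 0, 0]],
    [[0, 0, 0], [0, 0, 0]],
    [[0, 0, 0], [0, 0, 0]],
  ],
)

```text
time_s: 20.7
tool_pos: [0.5185, -0.1088, 0.0522]
orientation: [-180.0, -0.0, 88.6]
wrist_force: [0.9, -0.1, -0.9]
width: 0.0412
grip_force: 61.0
```

>>> arm_command(
  motion=[
    [[0.02, 0, -0.3], [0, 0, 0]],
    [[0, 0, -0.25], [0, 0, 0]],
    [[0, 0, -0.12], [0, 0, 0]],
    [[0, 0, -0.04], [0, 0, 0]],
    [[0, 0, -0.02], [0, 0, 0]],
    [[0, 0, 0], [0, 0, 0]],
    [[0, 0, 0], [0, 0, 0]],
  ],
)

```text
time_s: 21.58
tool_pos: [0.5191, -0.1087, 0.0167]
orientation: [-179.9, -0.0, 88.6]
wrist_force: [-4.3, 2.6, 5.8]
width: 0.0412
grip_force: 62.1
```

>>> arm_command(
  motion=[
    [[0, 0, 0], [0, 0, 0]],
    [[0, 0, 0], [0, 0, 0]],
    [[0, 0, 0], [0, 0, 0]],
    [[0, 0, 0], [0, 0, 0]],
  ],
  jaw=-0.5,
)

```text
time_s: 22.08
tool_pos: [0.5198, -0.109, 0.0158]
orientation: [180.0, 0.0, 88.6]
wrist_force: [-0.1, -0.5, 0.2]
width: 0.0639
grip_force: 0.0
```

>>> arm_command(
  motion=[
    [[0, 0, 0.2], [0, 0, 0]],
    [[0, 0, 0.5], [0, 0, 0]],
    [[0, 0, 0.9], [0, 0, 0]],
    [[0, 0, 0.9], [0, 0, 0]],
    [[0, 0, 0.9], [0, 0, 0]],
    [[0, 0, 0.9], [0, 0, 0]],
    [[0, 0, 0], [0, 0, 0]],
  ],
)

```text
time_s: 22.95
tool_pos: [0.523, -0.11, 0.237]
orientation: [179.4, 0.2, 88.6]
wrist_force: [-0.4, -0.3, -0.2]
width: 0.0637
grip_force: 0.0
```

```bash
python3 - <<'E'
from h import *
w=eyes.get_image("wrist"); t=eyes.get_image("top"); s=eyes.get_image("scene")
print(fit("truck",[w],np.array((.52,-.113)),1.57,False),fit("mat",[w],np.array((.556,-.113)),0,False))
for p in(w,s,t): print(fit("canister",[p],np.array((.448,-.37)),0,False),fit("gear",[p],np.array((.607,-.344)),0,False))
cv2.imwrite("pics/w6.png",w["color"])
E
```

```text
([np.float64(0.5177), np.float64(-0.1186), np.float64(87.2), np.float64(0.0088)], np.float64(0.228), 1) ([np.float64(0.5547), np.float64(-0.1143), np.float64(-1.2), np.float64(0.012)], np.float64(0.179), 1)
([np.float64(0.4484), np.float64(-0.3671), np.float64(-1.0), np.float64(-0.0025)], np.float64(5.271), 1) ([np.float64(0.6059), np.float64(-0.3455), np.float64(-7.0), np.float64(0.0046)], np.float64(0.052), 1)
([np.float64(0.4478), np.float64(-0.3695), np.float64(-14.7), np.float64(0.0091)], np.float64(0.071), 1) ([np.float64(0.6061), np.float64(-0.3435), np.float64(10.2), np.float64(0.0005)], np.float64(0.189), 1)
([np.float64(0.4505), np.float64(-0.3721), np.float64(10.0), np.float64(-0.0042)], np.float64(0.077), 1) ([np.float64(0.612), np.float64(-0.3494), np.float64(-10.4), np.float64(0.0071)], np.float64(0.502), 1)
```

View pics/w6.png

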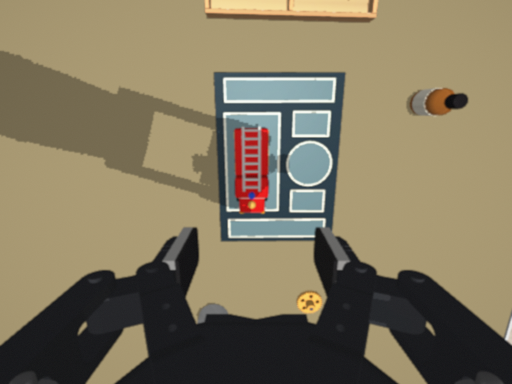

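>>> arm_command(
  motion=[
    [[-0.1, -0.4, 0], [0, 0, -1]],
    [[-0.1, -0.4, 0], [0, 0, -1]],
    [[-0.1, -0.4, 0], [0, 0, -1]],
    [[-0.1, -0.4, 0], [0, 0, -1]],
    [[-0.1, -0.4, 0], [0, 0, -1]],
    [[-0.1, -0.4, 0], [0, 0, -1]],
    [[-0.1, -0.4, 0], [0, 0, -1]],
    [[-0.1, -0.4, 0], [0, 0, -1]],
    [[-0.1, -0.4, 0], [0, 0, -1]],
    [[-0.1, -0.4, 0], [0, 0, -1]],
  ],
  jaw=-1,
)

```text
time_s: 24.75
tool_pos: [0.4695, -0.3096, 0.2306]
orientation: [-180.0, 0.0, 28.4]
wrist_force: [-0.1, -0.4, 0.5]
width: 0.0856
grip_force: 0.0
```

>>> arm_command(
  motion=[
    [[-0.1, -0.3, 0], [0, 0, -1]],
    [[-0.1, -0.3, 0], [0, 0, -1]],
    [[-0.1, -0.3, 0], [0, 0, -1]],
    [[-0.1, -0.2, 0], [0, 0, -1]],
    [[-0.1, -0.1, 0], [0, 0, -0.8]],
    [[0, 0, 0], [0, 0, 0]],
  ],
)

```text
time_s: 25.5
tool_pos: [0.4444, -0.3692, 0.2305]
orientation: [-180.0, 0.0, -0.2]
wrist_force: [-0.9, 0.5, 0.6]
width: 0.0851
grip_force: 0.0
```

```bash
python3 - <<'E'
from h import *
s=ctrl.read_state(); print(s["tool_pos"],s["orientation"])
w=eyes.get_image("wrist"); t=eyes.get_image("top"); n=np.array((.449,-.37)); g=np.array((.607,-.344))
print(fit("canister",[w],n,0,False),fit("canister",[w,t],n,0))
print(fit("gear",[w],g,0,False),fit("gear",[w,t],g,0))
print([x for x in search_frame("canister",w)[:2]],search_frame("gear",w)[:2])
E
```

```text
[ 0.44440022 -0.36922433  0.23053695] [-1.79978924e+02  1.66522883e-02 -1.59623087e-01]
([np.float64(0.4479), np.float64(-0.3711), np.float64(10.2), np.float64(0.0025)], np.float64(0.046), 1) ([np.float64(0.4488), np.float64(-0.3714), np.float64(5.0), np.float64(0.0032)], np.float64(0.125), 2)
([np.float64(0.6068), np.float64(-0.3457), np.float64(1.1), np.float64(0.0046)], np.float64(0.092), 1) ([np.float64(0.6092), np.float64(-0.3451), np.float64(0.3), np.float64(-0.0052)], np.float64(0.138), 2)
[{'at': [0.4493, -0.371, 0.0614], 'confidence': 0.89}] [{'at': [0.6046, -0.3472, 0.0046], 'confidence': 0.75}]
```

>>> arm_command(
  motion=[
    [[0.08, -0.04, -0.7], [0, 0, 0]],
    [[0, 0, -0.9], [0, 0, 0]],
    [[0, 0, -0.9], [0, 0, 0]],
    [[0, 0, -0.8], [0, 0, 0]],
    [[0, 0, -0.6], [0, 0, 0]],
    [[0, 0, -0.35], [0, 0, 0]],
    [[0, 0, -0.2], [0, 0, 0]],
    [[0, 0, 0], [0, 0, 0]],
  ],
)

```text
time_s: 27.0
tool_pos: [0.4488, -0.3711, 0.0084]
orientation: [-180.0, 0.0, -0.2]
wrist_force: [-0.5, -0.9, 0.0]
width: 0.0853
grip_force: 0.0
```

>>> arm_command(
  motion=[
    [[0, 0, 0], [0, 0, 0]],
    [[0, 0, 0], [0, 0, 0]],
    [[0, 0, 0], [0, 0, 0]],
    [[0, 0, 0], [0, 0, 0]],
    [[0, 0, 0], [0, 0, 0]],
    [[0, 0, 0], [0, 0, 0]],
  ],
  jaw=1,
)

```text
time_s: 27.75
tool_pos: [0.4497, -0.3719, 0.01]
orientation: [179.9, -0.1, -0.2]
wrist_force: [-0.4, -0.4, 6.2]
width: 0.0502
grip_force: 61.1
```

>>> arm_command(
  motion=[
    [[0, 0, 0.2], [0, 0, 0]],
    [[0, 0, 0.5], [0, 0, 0]],
    [[0, 0, 0.8], [0, 0, 0]],
    [[0, 0, 0.8], [0, 0, 0]],
    [[0, 0, 0.7], [0, 0, 0]],
    [[0, 0, 0], [0, 0, 0]],
  ],
)

```text
time_s: 28.5
tool_pos: [0.4506, -0.3729, 0.1624]
orientation: [179.7, -0.3, -0.2]
wrist_force: [-0.9, -0.2, -1.2]
width: 0.0502
grip_force: 62.3
```

>>> arm_command(
  motion=[
    [[0.2, 0.3, 0], [0, 0, 0]],
    [[0.4, 0.6, 0], [0, 0, 0]],
    [[0.4, 0.7, 0], [0, 0, 0]],
    [[0.4, 0.7, 0], [0, 0, 0]],
    [[0.4, 0.7, 0], [0, 0, 0]],
    [[0.4, 0.7, 0], [0, 0, 0]],
    [[0.4, 0.7, 0], [0, 0, 0]],
    [[0.3, 0.5, 0], [0, 0, 0]],
    [[0.12, 0.22, 0], [0, 0, 0]],
    [[0, 0, 0], [0, 0, 0]],
  ],
)

```text
time_s: 29.75
tool_pos: [0.5988, -0.1137, 0.1565]
orientation: [-180.0, 0.2, -0.1]
wrist_force: [-0.3, -0.4, -0.7]
width: 0.05
grip_force: 62.4
```

>>> arm_command(
  motion=[
    [[0, 0, -0.4], [0, 0, 0]],
    [[0, 0, -0.7], [0, 0, 0]],
    [[0, 0, -0.7], [0, 0, 0]],
    [[0, 0, -0.5], [0, 0, 0]],
    [[0, 0, -0.2], [0, 0, 0]],
    [[0, 0, 0], [0, 0, 0]],
    [[0, 0, 0], [0, 0, 0]],
  ],
)

```text
time_s: 30.62
tool_pos: [0.6007, -0.1156, 0.0345]
orientation: [180.0, -0.1, -0.2]
wrist_force: [0.9, 0.4, -0.9]
width: 0.0502
grip_force: 62.4
```

Down 21–22 mm, release, retreat.

>>> arm_command(
  motion=[
    [[0, 0, -0.2], [0, 0, 0]],
    [[0, 0, -0.15], [0, 0, 0]],
    [[0, 0, -0.06], [0, 0, 0]],
    [[0, 0, -0.03], [0, 0, 0]],
    [[0, 0, 0], [0, 0, 0]],
    [[0, 0, 0], [0, 0, 0]],
  ],
)

```text
time_s: 31.38
tool_pos: [0.5995, -0.1147, 0.0132]
orientation: [-180.0, 0.1, -0.1]
wrist_force: [-6.0, 1.8, 11.1]
width: 0.0498
grip_force: 62.1
```

>>> arm_command(
  motion=[
    [[0, 0, 0], [0, 0, 0]],
    [[0, 0, 0], [0, 0, 0]],
    [[0, 0, 0], [0, 0, 0]],
    [[0, 0, 0], [0, 0, 0]],
  ],
  jaw=-0.7,
)

```text
time_s: 31.88
tool_pos: [0.5996, -0.1149, 0.011]
orientation: [-180.0, 0.0, -0.2]
wrist_force: [-0.0, -0.1, -0.5]
width: 0.0726
grip_force: 0.0
```

>>> arm_command(
  motion=[
    [[0, 0, 0.2], [0, 0, 0]],
    [[0, 0, 0.5], [0, 0, 0]],
    [[0, 0, 0.9], [0, 0, 0]],
    [[0, 0, 0.9], [0, 0, 0]],
    [[0, 0, 0.9], [0, 0, 0]],
    [[0, 0, 0.9], [0, 0, 0]],
    [[0, 0, 0], [0, 0, 0]],
  ],
)

```text
time_s: 32.75
tool_pos: [0.6031, -0.116, 0.2332]
orientation: [179.8, -0.7, -0.2]
wrist_force: [-0.3, 0.7, -0.1]
width: 0.0725
grip_force: 0.0
```

>>> arm_command(
  motion=[
    [[0, -0.5, 0], [0, 0, 0]],
    [[0, -0.8, 0], [0, 0, 0]],
    [[0, -0.9, 0], [0, 0, 0]],
    [[0, -0.9, 0], [0, 0, 0]],
    [[0, -0.9, 0], [0, 0, 0]],
    [[0, -0.5, 0], [0, 0, 0]],
    [[0, -0.1, 0], [0, 0, 0]],
    [[0, 0, 0], [0, 0, 0]],
  ],
)

```text
time_s: 33.75
tool_pos: [0.5997, -0.3438, 0.2258]
orientation: [-179.9, 0.0, -0.1]
wrist_force: [0.8, 0.5, -0.4]
width: 0.0725
grip_force: 0.0
```

```bash
python3 - <<'E'
from h import *
s=ctrl.read_state(); print(s["tool_pos"],s["orientation"])
w=eyes.get_image("wrist"); t=eyes.get_image("top"); sc=eyes.get_image("scene"); n=np.array((.6,-.115)); g=np.array((.607,-.344))
M["canister"]=cyl(.0255,.003,.061)
print([fit("canister",[p],n,0,False) for p in(w,t,sc)])
print([fit("gear",[p],g,0,False) for p in (w,t)],search_frame("gear",w)[:2])
u=proj(w,[[.607,-.3455,.02]])[0]; print(u)
cv2.imwrite("pics/w7.png",w["color"])
E
```

```text
[ 0.59967471 -0.34382793  0.22582936] [-1.79916479e+02  3.80571464e-02 -1.43304303e-01]
[([np.float64(0.5986), np.float64(-0.1139), np.float64(-4.8), np.float64(0.0051)], np.float64(0.061), 1), ([np.float64(0.6008), np.float64(-0.114), np.float64(8.4), np.float64(-0.0029)], np.float64(0.062), 1), ([np.float64(0.5978), np.float64(-0.1129), np.float64(-6.4), np.float64(0.01)], np.float64(0.083), 1)]
[([np.float64(0.6071), np.float64(-0.345), np.float64(-0.4), np.float64(0.0006)], np.float64(0.112), 1), ([np.float64(0.6075), np.float64(-0.3459), np.float64(-9.3), np.float64(0.0032)], np.float64(0.1), 1)] [{'at': [0.6051, -0.3462, 0.0043], 'confidence': 0.9}]
[257.49327507 160.1361329 ]
```

View pics/w7.png

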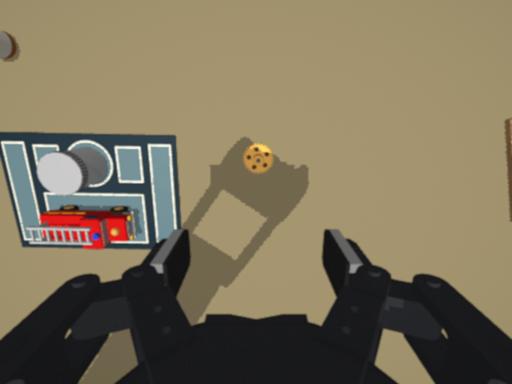

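>>> arm_command(
  motion=[
    [[0.15, -0.03, -0.7], [0, 0, 0]],
    [[0, 0, -0.9], [0, 0, 0]],
    [[0, 0, -0.9], [0, 0, 0]],
    [[0, 0, -0.8], [0, 0, 0]],
    [[0, 0, -0.5], [0, 0, 0]],
    [[0, 0, -0.35], [0, 0, 0]],
    [[0, 0, -0.18], [0, 0, 0]],
    [[0, 0, 0], [0, 0, 0]],
  ],
)

```text
time_s: 35.2
tool_pos: [0.6073, -0.3465, 0.0098]
orientation: [-180.0, 0.0, -0.2]
wrist_force: [0.2, 0.4, 0.1]
width: 0.0725
grip_force: 0.0
```

>>> arm_command(
  motion=[
    [[0, 0, 0], [0, 0, 0]],
    [[0, 0, 0], [0, 0, 0]],
    [[0, 0, 0], [0, 0, 0]],
    [[0, 0, 0], [0, 0, 0]],
    [[0, 0, 0], [0, 0, 0]],
    [[0, 0, 0], [0, 0, 0]],
    [[0, 0, 0], [0, 0, 0]],
  ],
  jaw=1,
)

```text
time_s: 36.08
tool_pos: [0.6077, -0.3468, 0.0108]
orientation: [180.0, -0.1, -0.2]
wrist_force: [-0.8, 0.9, 5.1]
width: 0.0103
grip_force: 58.7
```

>>> arm_command(
  motion=[
    [[0, 0, 0.2], [0, 0, 0]],
    [[0, 0, 0.5], [0, 0, 0]],
    [[0, 0, 0.8], [0, 0, 0]],
    [[0, 0, 0.8], [0, 0, 0]],
    [[0, 0, 0.7], [0, 0, 0]],
    [[0, 0, 0], [0, 0, 0]],
  ],
)

```text
time_s: 36.83
tool_pos: [0.6101, -0.3484, 0.1666]
orientation: [179.6, -0.5, -0.2]
wrist_force: [1.1, -1.1, -0.1]
width: 0.0103
grip_force: 58.5
```

```bash
python3 - <<'E'
from h import *
w=eyes.get_image("wrist"); s=eyes.get_image("scene")
print(ctrl.read_state()["tool_pos"])
u=proj(s,[[.607,-.346,.16]])[0].astype(int); print(u)
k=lambda im,n:cv2.resize(im,n,interpolation=cv2.INTER_CUBIC)
a=w["color"][180:330,156:356]; b=s["color"][max(u[1]-40,0):u[1]+40,max(u[0]-50,0):u[0]+50]
cv2.imwrite("pics/w8.png",np.hstack([k(a,(420,315)),k(b,(378,302+13))]))
E
```

```text
[ 0.60728777 -0.34649311  0.16073527]
[ 85 178]
```

View pics/w8.png

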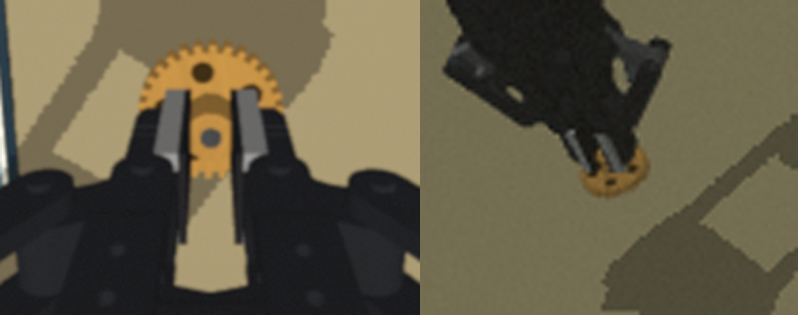

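>>> arm_command(
  motion=[
    [[-0.02, 0.3, 0], [0, 0, 0]],
    [[-0.02, 0.6, 0], [0, 0, 0]],
    [[-0.02, 0.8, 0], [0, 0, 0]],
    [[-0.03, 0.8, 0], [0, 0, 0]],
    [[-0.03, 0.8, 0], [0, 0, 0]],
    [[-0.03, 0.7, 0], [0, 0, 0]],
    [[-0.01, 0.5, -0.2], [0, 0, 0]],
    [[0, 0.14, -0.4], [0, 0, 0]],
    [[0, 0, -0.4], [0, 0, 0]],
    [[0, 0, 0], [0, 0, 0]],
  ],
)

```text
time_s: 38.17
tool_pos: [0.5964, -0.1144, 0.1058]
orientation: [-179.9, 0.4, -0.2]
wrist_force: [0.4, -1.2, -0.2]
width: 0.0104
grip_force: 58.6
```

>>> arm_command(
  motion=[
    [[0, 0, -0.3], [0, 0, 0]],
    [[0, 0, -0.2], [0, 0, 0]],
    [[0, 0, 0], [0, 0, 0]],
    [[0, 0, 0], [0, 0, 0]],
  ],
)

```text
time_s: 38.67
tool_pos: [0.5995, -0.1147, 0.0851]
orientation: [180.0, -0.0, -0.2]
wrist_force: [-0.1, -0.0, 0.7]
width: 0.0102
grip_force: 58.6
```

```bash
python3 - <<'E'
from h import *
w=eyes.get_image("wrist"); print(ctrl.read_state()["tool_pos"]); s=eyes.get_image("scene")
k=lambda im,n:cv2.resize(im,n,interpolation=cv2.INTER_CUBIC)
u=proj(s,[[.6,-.115,.06]])[0].astype(int)
cv2.imwrite("pics/w9.png",np.hstack([k(w["color"][150:330,136:376],(420,315)),k(s["color"][u[1]-40:u[1]+40,u[0]-50:u[0]+50],(378,315))]))
E
```

```text
[ 0.59971059 -0.11469394  0.08539532]
```

View pics/w9.png

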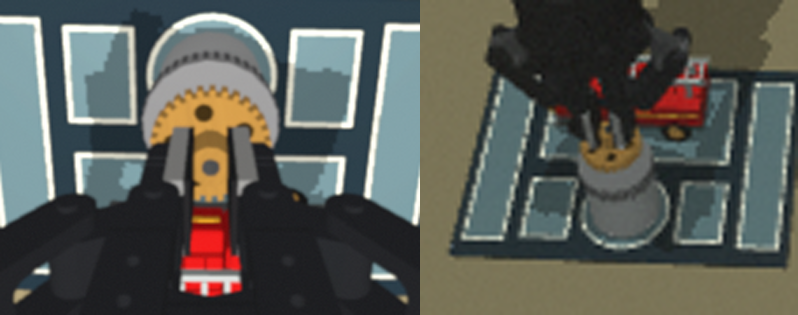

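>>> arm_command(
  motion=[
    [[0, 0, -0.15], [0, 0, 0]],
    [[0, 0, -0.08], [0, 0, 0]],
    [[0, 0, -0.04], [0, 0, 0]],
    [[0, 0, 0], [0, 0, 0]],
    [[0, 0, 0], [0, 0, 0]],
    [[0, 0, 0], [0, 0, 0]],
  ],
)

```text
time_s: 39.52
tool_pos: [0.5993, -0.1144, 0.0719]
orientation: [-180.0, -0.0, -0.2]
wrist_force: [-2.1, 0.2, 6.6]
width: 0.0108
grip_force: 59.1
```

>>> arm_command(
  motion=[
    [[0, 0, 0], [0, 0, 0]],
    [[0, 0, 0], [0, 0, 0]],
    [[0, 0, 0], [0, 0, 0]],
    [[0, 0, 0], [0, 0, 0]],
  ],
  jaw=-0.1,
)

```text
time_s: 40.02
tool_pos: [0.5991, -0.1145, 0.0711]
orientation: [-180.0, 0.0, -0.2]
wrist_force: [-0.8, 0.3, -0.5]
width: 0.0467
grip_force: 0.0
```

>>> arm_command(
  motion=[
    [[0, 0, 0.2], [0, 0, 0]],
    [[0, 0, 0.5], [0, 0, 0]],
    [[0, 0, 0.9], [0, 0, 0]],
    [[0, 0, 0.9], [0, 0, 0]],
    [[0, 0, 0.9], [0, 0, 0]],
    [[0, 0, 0], [0, 0, 0]],
  ],
)

```text
time_s: 40.78
tool_pos: [0.6026, -0.1155, 0.2483]
orientation: [179.8, -0.7, -0.2]
wrist_force: [0.4, 0.6, -0.1]
width: 0.0466
grip_force: 0.0
```

```bash
python3 - <<'E'
from h import *
w=eyes.get_image("wrist"); print(ctrl.read_state()["tool_pos"]); s=eyes.get_image("scene")
M["canister"]=cyl(.0255,.003,.061); M["gear"]=cyl(.0205,.061,.067)
n=np.array((.6,-.115))
print(fit("canister",[w],n,0,False),fit("gear",[w],n,0,False),fit("gear",[s],n,0,False),search_frame("gear",w)[:1],search_frame("gear",s)[:1])
E
```

```text
[ 0.60091795 -0.11495436  0.24505936]
([np.float64(0.5981), np.float64(-0.113), np.float64(8.8), np.float64(0.0028)], np.float64(1.346), 1) ([np.float64(0.5986), np.float64(-0.1131), np.float64(-7.8), np.float64(0.0058)], np.float64(0.111), 1) ([np.float64(0.5982), np.float64(-0.1128), np.float64(-2.7), np.float64(0.0058)], np.float64(0.247), 1) [{'at': [0.5966, -0.1138, 0.0637], 'confidence': 0.97}] [{'at': [0.5385, 0.1218, 0.0504], 'confidence': 0.68}]
```

>>> arm_command(
  motion=[
    [[0, 0.4, 0], [0, 0, 1]],
    [[0, 0.6, 0], [0, 0, 1]],
    [[0, 0.7, 0], [0, 0, 1]],
    [[0, 0.7, 0], [0, 0, 1]],
    [[0, 0.7, 0], [0, 0, 1]],
    [[0, 0.7, 0], [0, 0, 1]],
    [[0, 0.7, 0], [0, 0, 1]],
    [[0, 0.7, 0], [0, 0, 1]],
    [[0, 0.7, 0], [0, 0, 1]],
    [[0, 0.7, 0], [0, 0, 1]],
  ],
  jaw=-0.3,
)

```text
time_s: 42.38
tool_pos: [0.5986, 0.2166, 0.2399]
orientation: [-179.9, 0.1, 60.0]
wrist_force: [-0.0, -1.1, 0.7]
width: 0.0555
grip_force: 0.0
```

>>> arm_command(
  motion=[
    [[-0.1, 0.7, 0], [0, 0, 1]],
    [[-0.1, 0.7, 0], [0, 0, 1]],
    [[0, 0.7, 0], [0, 0, 1]],
    [[0, 0.7, 0], [0, 0, 1]],
    [[0, 0.1, 0], [0, 0, 0.2]],
    [[0, 0, 0], [0, 0, 0]],
    [[0, 0, 0], [0, 0, 0]],
  ],
)

```text
time_s: 43.25
tool_pos: [0.5892, 0.3593, 0.2408]
orientation: [-180.0, 0.1, 84.9]
wrist_force: [0.2, -0.6, 0.4]
width: 0.0556
grip_force: 0.0
```

```bash
python3 - <<'E'
from h import *
s=ctrl.read_state(); print(s["tool_pos"],s["orientation"])
w=eyes.get_image("wrist")
m=pick("tweezers",w,np.array((.587,.367)))
if m is not None:
    r=cv2.minAreaRect(cv2.findNonZero(m)); X=atz(w,cv2.boxPoints(r),.005); print("tw",X.round(4).tolist(),X.mean(0)); print(cv2.boxPoints(r).round().tolist(),m.sum())
print(search_frame("tweezers",w))
cv2.imwrite("pics/w10.png",w["color"])
E
```

```text
[0.5892448  0.35933281 0.24081654] [-1.79960097e+02  5.70785778e-02  8.49412281e+01]
tw [[0.569, 0.3028, 0.005], [0.5853, 0.4223, 0.005], [0.5997, 0.4204, 0.005], [0.5848, 0.3008, 0.005]] [0.58467281 0.36156701 0.005     ]
[[246.0, 201.0], [249.0, 116.0], [260.0, 116.0], [257.0, 201.0]] 204
[{'at': [0.5873, 0.3585, 0.0099], 'confidence': 0.87}, {'at': [0.6987, 0.4882, 0.007], 'confidence': 0.76}]
```

View pics/w10.png

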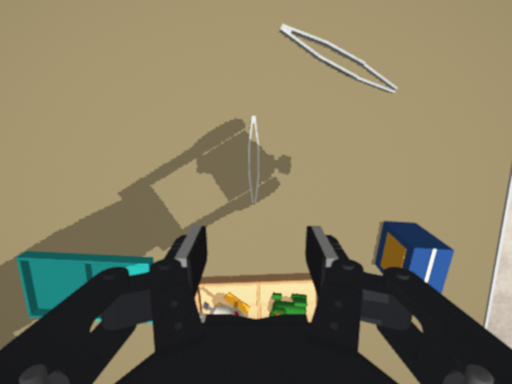

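>>> arm_command(
  motion=[
    [[-0.08, 0.04, -0.7], [0, 0, 0]],
    [[0, 0, -0.9], [0, 0, 0]],
    [[0, 0, -0.9], [0, 0, 0]],
    [[0, 0, -0.9], [0, 0, 0]],
    [[0, 0, -0.7], [0, 0, 0]],
    [[0, 0, -0.4], [0, 0, 0]],
    [[0, 0, -0.2], [0, 0, 0]],
    [[0, 0, -0.06], [0, 0, 0]],
    [[0, 0, 0], [0, 0, 0]],
  ],
)

```text
time_s: 44.52
tool_pos: [0.5863, 0.3631, 0.0048]
orientation: [179.9, -0.1, 85.0]
wrist_force: [-0.8, -0.4, 0.4]
width: 0.0556
grip_force: 0.0
```

>>> arm_command(
  motion=[
    [[0, 0, 0], [0, 0, 0]],
    [[0, 0, 0], [0, 0, 0]],
    [[0, 0, 0], [0, 0, 0]],
    [[0, 0, 0], [0, 0, 0]],
    [[0, 0, 0], [0, 0, 0]],
    [[0, 0, 0], [0, 0, 0]],
  ],
  jaw=1,
)

```text
time_s: 45.28
tool_pos: [0.586, 0.3629, 0.0044]
orientation: [179.9, -0.0, 85.0]
wrist_force: [-0.8, -0.6, 6.3]
width: 0.0125
grip_force: 59.2
```

>>> arm_command(
  motion=[
    [[0, 0, 0.2], [0, 0, 0]],
    [[0, 0, 0.5], [0, 0, 0]],
    [[0, 0, 0.8], [0, 0, 0]],
    [[0, 0, 0.8], [0, 0, 0]],
    [[0, 0, 0.7], [0, 0, 0]],
    [[0, 0, 0], [0, 0, 0]],
  ],
)

```text
time_s: 46.02
tool_pos: [0.5876, 0.3638, 0.1579]
orientation: [179.6, -0.2, 85.0]
wrist_force: [0.3, 0.1, 0.2]
width: 0.0122
grip_force: 58.6
```

>>> arm_command(
  motion=[
    [[0, -0.4, 0], [0, 0, -0.9]],
    [[0, -0.6, 0], [0, 0, -0.9]],
    [[0, -0.8, 0], [0, 0, -0.9]],
    [[-0.05, -0.8, 0], [0, 0, -0.9]],
    [[-0.05, -0.8, 0], [0, 0, -0.9]],
    [[-0.05, -0.8, 0], [0, 0, -0.9]],
    [[-0.05, -0.8, 0], [0, 0, -0.9]],
    [[-0.05, -0.8, 0], [0, 0, -0.9]],
    [[-0.05, -0.8, 0], [0, 0, -0.9]],
    [[-0.05, -0.8, 0], [0, 0, -0.9]],
  ],
)

```text
time_s: 47.28
tool_pos: [0.5659, -0.0085, 0.151]
orientation: [-179.9, 0.2, 30.9]
wrist_force: [0.5, -0.4, -0.5]
width: 0.0123
grip_force: 58.6
```

>>> arm_command(
  motion=[
    [[-0.05, -0.8, 0], [0, 0, -0.9]],
    [[-0.05, -0.8, 0], [0, 0, -0.9]],
    [[-0.05, -0.8, 0], [0, 0, -0.9]],
    [[-0.05, -0.8, 0], [0, 0, -0.9]],
    [[-0.05, -0.6, 0], [0, 0, -0.9]],
    [[-0.04, -0.3, 0], [0, 0, -0.8]],
    [[0, 0, 0], [0, 0, 0]],
    [[0, 0, 0], [0, 0, 0]],
  ],
)

```text
time_s: 48.28
tool_pos: [0.5524, -0.2114, 0.1519]
orientation: [-179.9, 0.1, -0.7]
wrist_force: [-0.8, 0.8, 0.4]
width: 0.012
grip_force: 58.6
```

```bash
python3 - <<'E'
from h import *
s=ctrl.read_state(); print(s["tool_pos"],s["orientation"],s["width"])
w=eyes.get_image("wrist"); cv2.imwrite("pics/w11.png",w["color"])
print(proj(w,[[.554,-.2115,.003],[.5,-.2105,.003],[.61,-.2125,.003],[.554,-.2115,s["tool_pos"][2]]]).round())
E
```

```text
[ 0.55240772 -0.21141025  0.15194232] [-1.79909213e+02  1.20940129e-01 -6.88185324e-01] 0.012020655816811101
[[256. 174.]
 [256. 220.]
 [257. 122.]
 [256. 235.]]
```

View pics/w11.png

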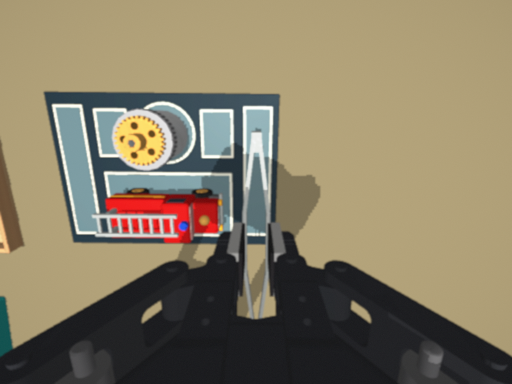

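>>> arm_command(
  motion=[
    [[0.02, 0, -0.6], [0, 0, 0]],
    [[0, 0, -0.8], [0, 0, 0]],
    [[0, 0, -0.7], [0, 0, 0]],
    [[0, 0, -0.4], [0, 0, 0]],
    [[0, 0, -0.2], [0, 0, 0]],
    [[0, 0, -0.1], [0, 0, 0]],
    [[0, 0, -0.03], [0, 0, 0]],
    [[0, 0, 0], [0, 0, 0]],
    [[0, 0, 0], [0, 0, 0]],
  ],
)

```text
time_s: 49.45
tool_pos: [0.5548, -0.2128, 0.0127]
orientation: [180.0, -0.1, -0.8]
wrist_force: [0.7, 0.3, 0.4]
width: 0.0119
grip_force: 58.6
```

>>> arm_command(
  motion=[
    [[0, 0.03, -0.06], [0, 0, 0]],
    [[0, 0, -0.03], [0, 0, 0]],
    [[0, 0, 0], [0, 0, 0]],
    [[0, 0, 0], [0, 0, 0]],
    [[0, 0, 0], [0, 0, 0]],
  ],
)

```text
time_s: 50.08
tool_pos: [0.5542, -0.2108, 0.0074]
orientation: [-180.0, 0.0, -0.8]
wrist_force: [-1.1, 1.0, 3.3]
width: 0.0123
grip_force: 59.0
```

>>> arm_command(
  motion=[
    [[0, 0, 0], [0, 0, 0]],
    [[0, 0, 0], [0, 0, 0]],
    [[0, 0, 0], [0, 0, 0]],
    [[0, 0, 0], [0, 0, 0]],
  ],
  jaw=0.35,
)

```text
time_s: 50.58
tool_pos: [0.5542, -0.211, 0.0072]
orientation: [180.0, 0.0, -0.8]
wrist_force: [-0.3, 0.1, -0.1]
width: 0.0277
grip_force: 0.0
```

>>> arm_command(
  motion=[
    [[0, 0, 0.2], [0, 0, 0]],
    [[0, 0, 0.5], [0, 0, 0]],
    [[0, 0, 0.9], [0, 0, 0]],
    [[0, 0, 0.9], [0, 0, 0]],
    [[0, 0, 0.9], [0, 0, 0]],
    [[0, 0, 0.9], [0, 0, 0]],
    [[-0.5, 0, 0.5], [0, 0, 0]],
    [[-0.5, 0, 0.5], [0, 0, 0]],
    [[0, 0, 0], [0, 0, 0]],
  ],
)

```text
time_s: 51.7
tool_pos: [0.5047, -0.2117, 0.276]
orientation: [179.8, -0.3, -0.8]
wrist_force: [0.2, -0.1, -0.0]
width: 0.028
grip_force: 0.0
```

```bash
python3 - <<'E'
from h import *
s=ctrl.read_state(); print(s["tool_pos"],s["time_s"])
w=eyes.get_image("wrist"); sc=eyes.get_image("scene")
m=pick("tweezers",w,np.array((.554,-.2115)))
if m is not None: X=atz(w,cv2.boxPoints(cv2.minAreaRect(cv2.findNonZero(m))),.008); print(X.round(4).tolist(),X.mean(0))
f=fit("mat",[w],np.array((.556,-.113)),0,False); print(f)
for l in("hen","frog","oil","carton"): print(l,search_frame(l,sc)[:1])
k=lambda im:cv2.resize(im,(400,300),interpolation=cv2.INTER_CUBIC)
cv2.imwrite("pics/w12.png",np.hstack([k(w["color"]),k(sc["color"][150:300,140:340])]))
E
```

```text
[ 0.50473105 -0.21171211  0.27595062] 51.7
[[0.6128, -0.2085, 0.008], [0.6127, -0.2142, 0.008], [0.6021, -0.214, 0.008], [0.6021, -0.2083, 0.008]] [ 0.60743582 -0.21127096  0.008     ]
([np.float64(0.5558), np.float64(-0.1133), np.float64(-1.3), np.float64(0.0052)], np.float64(0.292), 1)
hen [{'at': [0.5361, 0.1227, 0.0522], 'confidence': 0.67}]
frog [{'at': [0.6284, 0.1199, 0.0301], 'confidence': 0.94}]
oil [{'at': [0.7549, -0.0337, 0.0476], 'confidence': 0.5}]
carton [{'at': [0.8129, 0.2105, 0.087], 'confidence': 0.9}]
```

View pics/w12.png

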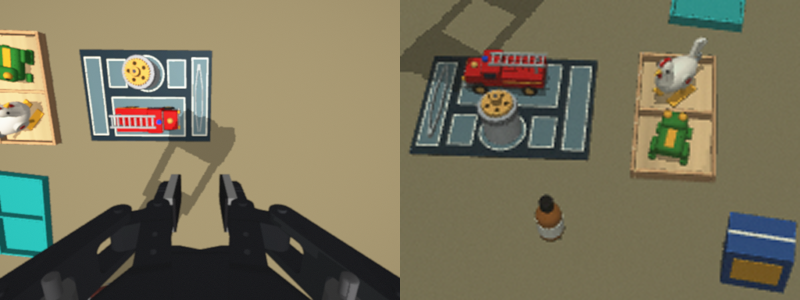

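```bash
python3 -c "
from bench import ctrl
print(ctrl.hand_in())"
```

```text
the job is handed in; nothing more can be done
None
```

I handed the job in at about 52 s of the 125 s allowed; no verdict came back, but the last images showed everything in place: hen in the front bay, truck, canister, gear and tweezers each on their spots, with the frog, oil bottle and carton where they started.

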